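# Shut and latch the guard of the brake leak-test stand

### The job

Get the brake-caliper leak-test stand ready for its pressure test: swing the yellow-framed clear lid fully shut on the sloping face, and then turn the red turnbutton so that its arm lies squarely across the lid's free edge and secures it. Leave the other things on and around the stand where they are.

Things in the scene. Friction and masses are not known exactly. Their poses are not given: they have to be found in the camera images.
- stand: Blue brake-caliper leak-test stand, fixed. Origin: on the bench top, straight below point face. z up; x level, from the low edge of the sloping face to the upright gauge board; y across the face, from the lid's hinge to the turnbutton. A level apron plate, 8 mm thick, 250 mm wide, reaches out at the low edge to x = -150 mm.
- face (a point): Centre of the stand's flat sloping face, 93 mm above the bench; axes as body stand's (level, not tilted). The face is 170 mm up the slope, 250 mm across, and rises along +x at 0.60 rad (34 deg). 'Above the face' in these notes means along its normal (-0.565, 0, 0.825).
- board (a point): Middle of the gauge board's top edge, front side; axes as body stand's. The blue board stands upright behind the face's high edge: 250 mm wide, from the bench to 220 mm, its front at stand x = 77 mm. Two round dials on it reach forward to stand x = 59 mm, at heights 148 to 208 mm.
- lid (a joint): Angle of the lid in rad: 0 = shut (firm stop), growing as it opens, to 1.6. The hinge axis runs straight up the slope at stand y = -105 mm, 20 mm above the face; the free edge swings up from the face. A stiff friction hinge (about 0.25 N m) keeps the lid wherever it is left, so push it all the way, 2 to 5 N near the free edge.
- lid_hinge (a point): Middle of the lid's hinged edge, on its upper side, 8 mm from the hinge axis. The lid: yellow frame, clear window flush with its upper side, 148 mm up the slope, 150 mm from hinge axis to free edge, 8 mm thick. The point turns with the lid: x along the hinge up the slope, y from hinge to free edge, z out of its upper side.
- lid_edge (a point): Middle of the lid's free edge, on its upper side, 150 mm from point lid_hinge; same axes. When the lid is shut this point is 28 mm above the face, and the lid is parallel to the face.
- turnbutton (a joint): Angle of the turnbutton in rad: 0 = its arm points straight at the lid's hinge, square across the lid's free edge (secured); growing as the arm swings away down the slope (1.57 = straight down the slope, clear of the lid). Range -0.6 to 1.9, no stop or click at 0; stays where it is left (friction about 0.05 N m).
- turnbutton_grip (a point): On the red turnbutton's pivot axis, inside its grip fin, 58 mm above the face at stand y = 72 mm: pinch here. Axes: z along the pivot, square out of the face; y along fin and arm (arm points to -y); x across the fin. Arm 18 mm wide, 7 thick, 45 from pivot to end, underside 30 above the face. Fin 10 thick, 38 long, its top 62.5 above the face, 25.5 above the arm.
- piston_a: Bystander: a machined aluminium brake piston, 42 mm across and 34 mm tall, standing on the stand's front apron. Origin: centre of its underside.
- piston_b: Bystander: a second such piston, standing beside it on the apron. Origin: centre of its underside.
- screwdriver: Bystander: red-handled screwdriver, 200 mm, lying on the bench. Origin: on its underside, x along the tool.
- wrench: Bystander: steel wrench, 170 mm, lying on the bench. Origin: on its underside, x along the tool.
- tub: Bystander: open white plastic tub, 100 mm across, 60 mm tall. Origin: centre of its underside.
- bottle: Bystander: closed blue plastic bottle, 60 mm across, 150 mm tall. Origin: centre of its underside.

How it is judged:
By the outcome, as a careful person would: the job done as asked, in the order asked, and still so for the second after the job is handed in, with the robot touching nothing.
It also fails if it takes over 51 s, if anything falls off the work surface, if the arm or the gripper's body presses on something with over 40 N, if the wrist force passes 120 N, or if a joint passes its speed limit or range.

### The arm

A 7-joint arm with a two-finger parallel gripper is mounted at the origin on the work surface. World frame = base frame: x ahead of the robot, y to its left, z up, the work surface at z = 0. Lengths are in m, angles in rad, forces in N, time in s.
With the tool pointing down it reaches from about 0.4 to 0.85 m from the base axis. Payload 10.4 kg.
Tool frame: the origin (TCP) lies at the very end of the fingers, on their centre line; the grasp point (between the pads) lies 19 mm behind it; z points along the fingers, y is the line along which they close (so a half turn about z gives the same grasp; the last joint's range is limited). The gripper opens to 85 mm and grips with 20 to 120 N. Pads are 22 mm wide; open, the fingers measure 114 mm over their backs; the gripper's body (76 mm by 85 mm) begins 54 mm behind the grasp point. The pads swing forward as they close: fully open they stand 13 mm farther back than shut.
Start: joints at [1.282, 0.332, -0.065, 1.46, 0.022, 1.35, -0.088], TCP at [0.164, -0.603, 0.231] pointing down, gripper open.
Joint ranges: [-2.6, 2.6], [-0.5, 2.12], [-1.47, 1.34], [0.16, 2.42], [-1.27, 4.41], [0.06, 2.06], [-2.6, 2.6]. Speed limits (rad/s): [2.22, 2.22, 2.79, 2.79, 3.14, 3.14, 3.14].

### API

Orientations are given as a unit quaternion [x, y, z, w].
In Python, from workcell import * gives the robot as it stands. The module is installed in compiled form; this text tells all that it offers.
- The arm moves only by the tool carry_out, never from a script. Its argument "motion" is a list of rows, each an object with "xyz": the shift along the tool's x, y, z in m, a list of three; "angular": the turn, a rotation vector about the tool's x, y, z in degrees, a list of three. A call has 1 to 12 rows; each row is the pose to reach, as a shift and turn from the pose commanded when the call began, along the tool's axes at that moment; what a row does not reach only later rows make up. A row lasts 1/10 s, in which the tool goes at most 50 mm and 8.59 degrees, less where a joint would pass 70% of its speed; a pose out of reach is approached as far as the arm can. A call with a gripper value outside its range is refused whole. "hand" is the opening, from 0 (shut) to 1 (fully open), set as the call begins (left out, the last holds). The fingers move at their own pace and stop on an object; "grip_force" is the grip in N (left out, the last holds). Time passes only in rows, so rows that repeat a pose let the fingers close. It gives the time, the measured TCP pose, the force, the opening and the grip force at its end, in the units of the state.
- get_obs(): the state, without advancing time (a new reading comes with each control period).
- camera(name): name is "scene" or "top" or "wrist"; returns a dict with "img" (420x560x3 uint8, red, green, blue), "fx", "fy", "cx", "cy" (pixels), "extrinsics" (4x4, takes a point from camera to world coordinates). Camera axes: x right, y up, looking along -z (the intrinsics and any distortion apply to the point x, -y, -z); pixel columns grow to the right and rows downward; lengths in m; the calibration is good to about 2 mm. The wrist camera is an equidistant fisheye: a pixel r from the principal point sees the ray r / f radians off the axis. A picture is of the moment at which its call begins. There is no depth.
- hand_in(): hands the job in; it is judged then, once.
The state is a dict: "clock": time; "joint_pos": joint angles; "joint_velocities": joint speeds; "tau": joint torques, N m; "position": TCP position; "ee_rot": TCP orientation; "ft_force": force on the tool from outside, world axes, zero at the start; "torque": the same for the moment, N m; "grip_width": opening from 0.0 (shut) to 1.0 (fully open); "grasp_force": force on a finger pad.
Only numpy, scipy, OpenCV 4.12 (cv2) and the standard library are available. Lean on these libraries where they do the work, as an engineer would, in place of code of your own. Each camera call takes 0.05 s, during which the arm holds its last target. There are 200 camera calls.

## Working session

There is one attempt and no reset: what is moved stays moved. The work goes in short steps, Python scripts to look and compute and a tool call to move; the robot and the scene stay as the last step left them, time stands still between calls to the robot, and variables do not carry over. Pictures are saved under pics/ and viewed, at most 10 in all, crops included, and the job is handed in when it is done.

Besides the shell and the picture viewer there is one more tool, called after "Request:" by a JSON object that holds its "api" and its "payload", one argument or row to a line. carry_out: Moves the arm, as the interface text tells. Its arguments: {"type":"object","properties":{"motion":{"type":"array"},"hand":{"type":"number"},"grip_force":{"type":"number"}},"required":["motion"]}

```bash
mkdir -p pics; python3 - <<'E'
from workcell import *
import cv2,numpy as np
o=get_obs();print(o['clock'],o['position'],o['ee_rot'])
for n in("scene","top"):
    c=camera(n);cv2.imwrite(f'pics/{n}0.png',c['img'][...,::-1]);print(n,c['fx'],c['fy'],c['cx'],c['cy'],np.round(c['extrinsics'],4).tolist(), [k for k in c])
    np.savez(f'{n}0.npz',**c)
E
```

```text
0.0 [ 0.16409186 -0.60268109  0.23049886] [ 9.91177873e-01  1.32536429e-01 -1.18898290e-04 -7.10767162e-04]
scene 512.1339378699105 512.1339378699105 278.66549545656954 209.25315958197078 [[-0.7736, -0.3698, 0.5146, 1.1962], [0.6333, -0.4214, 0.6491, 0.799], [-0.0232, 0.8281, 0.5602, 0.8508], [0.0, 0.0, 0.0, 1.0]] ['img', 'fx', 'fy', 'cx', 'cy', 'extrinsics']
top 379.4390047844823 379.4390047844823 276.48725476026453 205.39359479002124 [[0.006, 0.9871, -0.1601, 0.3392], [-1.0, 0.0066, 0.0035, -0.003], [0.0045, 0.16, 0.9871, 1.2038], [0.0, 0.0, 0.0, 1.0]] ['img', 'fx', 'fy', 'cx', 'cy', 'extrinsics']
```

View pics/scene0.png

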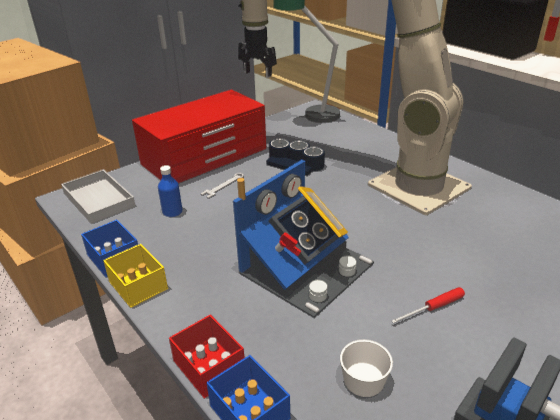

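View pics/top0.png

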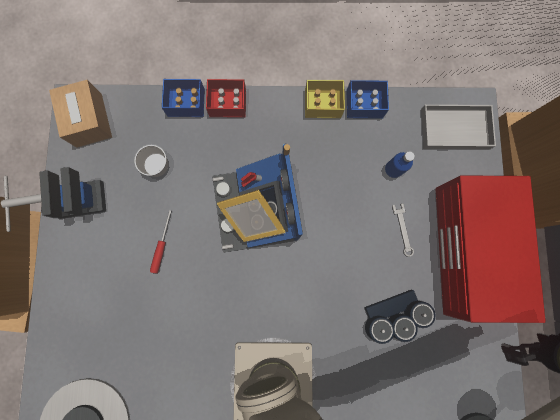

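The stand is around pixel (258,200) in the top view, with the hinge toward the robot, the turnbutton on the far side, and the board on the right. The lid is open in both views. I'll zoom in next.

```bash
python3 - <<'E'
import cv2
a=cv2.imread('pics/top0.png')[135:260,200:315];b=cv2.imread('pics/scene0.png')[160:315,225:380]
r=lambda i,s:cv2.resize(i,None,fx=s,fy=s,interpolation=cv2.INTER_CUBIC)
cv2.imwrite('pics/topc.png',r(a,4.8));cv2.imwrite('pics/scenec.png',r(b,3.8))
E
```

```text
(no output)
```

View pics/topc.png

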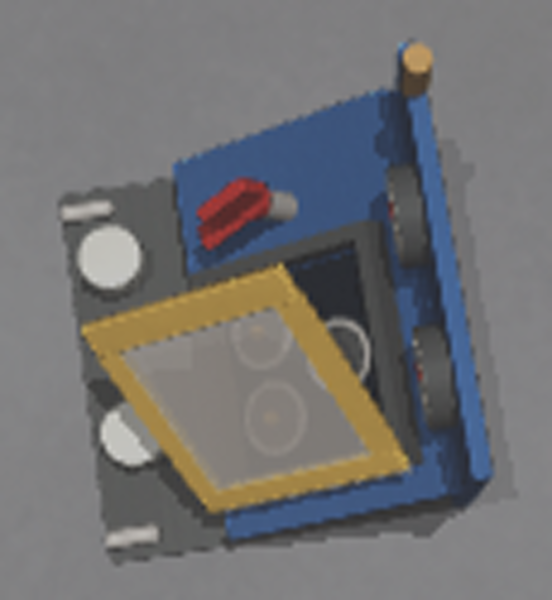

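View pics/scenec.png

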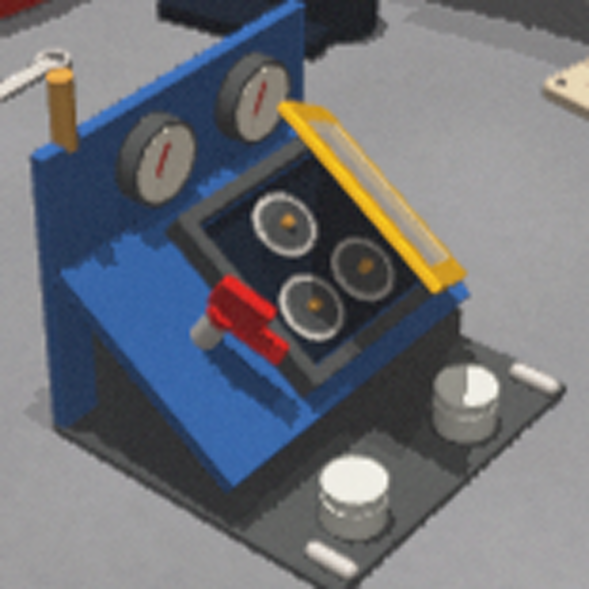

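The crops show the board corners, apron corners, face low corner, lid free-edge corners and the red fin and arm, which points down the slope. The dials sit behind the lid. Next I triangulate these.

```bash
cat > h.py <<'E'
import numpy as np
from scipy.optimize import least_squares
C={n:dict(np.load(n+'0.npz')) for n in('scene','top')}
def ray(c,u,v):
    d=np.array([(u-c['cx'])/c['fx'],-(v-c['cy'])/c['fy'],-1.]);E=c['extrinsics']
    d=E[:3,:3]@d;return E[:3,3],d/np.linalg.norm(d)
def S(u,v):return ray(C['scene'],225+u/3.8,160+v/3.8)
def T(u,v):return ray(C['top'],200+u/4.8,135+v/4.8)
def plane(r,z):p,d=r;return p+d*(z-p[2])/d[2]
def tri(rs):
    A=sum(np.eye(3)-np.outer(d,d) for p,d in rs);b=sum((np.eye(3)-np.outer(d,d))@p for p,d in rs)
    x=np.linalg.solve(A,b);return x,max(np.linalg.norm(np.cross(x-p,d)) for p,d in rs)
def fitstand(M):  # list of (stand pt, world pt) -> x,y,yaw
    f=lambda q:np.concatenate([np.array([np.cos(q[2])*s[0]-np.sin(q[2])*s[1]+q[0]-w[0],np.sin(q[2])*s[0]+np.cos(q[2])*s[1]+q[1]-w[1]]) for s,w in M])
    r=least_squares(f,[.55,.05,-1.4]);return r.x,r.fun
E
python3 - <<'E'
from h import *
np.set_printoptions(precision=4,suppress=True)
P={'apronL':(T(60,200),S(338,589)),'apronR':(T(113,562),S(563,388)),'lowL':(T(175,165),S(233,487)),
'boardL':(T(402,42),S(35,157)),'boardR':(T(490,478),S(302,3)),
'lidLow':(T(82,328),S(463,272)),'lidHigh':(T(283,265),S(283,103))}
W={}
for k,v in P.items(): W[k],e=tri(v);print(k,W[k],e)
x=W['lidHigh']-W['lidLow'];print('lid len',np.linalg.norm(x))
pl=lambda k,z:(plane(P[k][0],z)+plane(P[k][1],z))/2
M=[((-.15,.125),pl('apronL',.008)),((-.15,-.125),pl('apronR',.008)),((-.0702,.125),pl('lowL',.045)),((.08,.125),pl('boardL',.22)),((.08,-.125),pl('boardR',.22))]
q,r=fitstand(M);print(q,r)
R=np.array([[np.cos(q[2]),-np.sin(q[2]),0],[np.sin(q[2]),np.cos(q[2]),0],[0,0,1]])
c,s=np.cos(.6),np.sin(.6);F=np.array([[c,0,s*-1],[0,1,0],[s,0,c]])  # cols: up slope, across, normal
for k in W:print(k,'stand',R.T@(W[k]-[*q[:2],0]),'face',F.T@(R.T@(W[k]-[*q[:2],0])-[0,0,.093]))
E
```

```text
apronL [0.6273 0.2002 0.0035] 0.0008278673300784706
apronR [ 0.3845  0.1585 -0.0011] 0.0002380765056829312
lowL [0.6424 0.1202 0.0383] 0.00026387358132871674
boardL [ 0.6691 -0.0258  0.2171] 0.0009899146448548119
boardR [ 0.4207 -0.0716  0.2129] 0.003246547679813549
lidLow [0.5082 0.1642 0.1603] 0.007222358406491014
lidHigh [0.5351 0.0411 0.2317] 0.0021495851442560935
lid len 0.14484010619184232
[ 0.5335  0.0334 -1.4022] [ 0.0033  0.0009 -0.0036 -0.0011  0.0011  0.0009  0.0005 -0.0005 -0.0013
 -0.0002]
apronL stand [-0.1487  0.1205  0.0035] face [-0.1732  0.1205  0.0101]
apronR stand [-0.1484 -0.1259 -0.0011] face [-0.1756 -0.1259  0.0062]
lowL stand [-0.0673  0.1219  0.0383] face [-0.0864  0.1219 -0.0071]
boardL stand [0.0811 0.1237 0.2171] face [0.137  0.1237 0.0566]
boardR stand [ 0.0845 -0.1288  0.2129] face [ 0.1375 -0.1288  0.0512]
lidLow stand [-0.1332 -0.003   0.1603] face [-0.0719 -0.003   0.1308]
lidHigh stand [-0.0073  0.0029  0.2317] face [0.0723 0.0029 0.1186]
```

```bash
cat >> h.py <<'E'
from scipy.spatial.transform import Rotation as Ro
np.set_printoptions(precision=4,suppress=True)
q=np.array([.5335,.0334,-1.4022])
def setq(q):
    R=np.array([[np.cos(q[2]),-np.sin(q[2]),0],[np.sin(q[2]),np.cos(q[2]),0],[0,0,1]])
    c,s=np.cos(.6),np.sin(.6)
    return R@np.array([[c,0,-s],[0,1,0],[s,0,c]]),np.array([*q[:2],.093])
FR,FO=setq(q)
def w(f):return FO+FR@np.array(f)
def face(p):return FR.T@(np.array(p)-FO)
def toolR(deg): # tool y at angle deg in (u,y), tool z=-n
    a=np.radians(deg);y=np.array([np.cos(a),np.sin(a),0]);z=np.array([0,0,-1.]);return FR@np.stack([np.cross(y,z),y,z],1)
def go(p,R):
    from workcell import get_obs
    o=get_obs();R0=Ro.from_quat(o['ee_rot']).as_matrix()
    print('t',o['clock'],'shift mm',1e3*R0.T@(np.array(p)-o['position']),'rv deg',np.degrees(Ro.from_matrix(R0.T@R).as_rotvec()))
E
python3 - <<'E'
from h import *
p=w([-.02,.05,.24]);print(p)
go([.30,-.5,.42],toolR(60)); go([.5,-.15,.48],toolR(90));go(p,toolR(117))
E
```

```text
[0.5573 0.1917 0.2798]
t 0.1 shift mm [ 158.1162  -63.6543 -189.3178] rv deg [-30.0559 -19.3469 -52.7265]
t 0.1 shift mm [ 443.0359 -348.8936 -248.9779] rv deg [-25.3279 -27.9028 -81.6719]
t 0.1 shift mm [ 588.0724 -663.2504  -48.3817] rv deg [ -19.402   -35.3934 -107.5715]
```

Request:
{"api": "carry_out", "payload": {
  "motion": [
    {"xyz": [0.0, 0.0, -0.05], "angular": [0, 0, 0]},
    {"xyz": [0.0, 0.0, -0.1], "angular": [0, 0, -8]},
    {"xyz": [0.03, 0.0, -0.14], "angular": [0, 0, -16]},
    {"xyz": [0.06, -0.02, -0.18], "angular": [0, 0, -24]},
    {"xyz": [0.1, -0.04, -0.2], "angular": [0, 0, -32]},
    {"xyz": [0.14, -0.06, -0.21], "angular": [0, 0, -40]},
    {"xyz": [0.18, -0.09, -0.22], "angular": [0, 0, -48]},
    {"xyz": [0.22, -0.12, -0.23], "angular": [-2, -2, -56]},
    {"xyz": [0.26, -0.15, -0.24], "angular": [-4, -4, -63]},
    {"xyz": [0.3, -0.19, -0.25], "angular": [-6, -7, -70]},
    {"xyz": [0.34, -0.23, -0.25], "angular": [-9, -10, -75]},
    {"xyz": [0.37, -0.27, -0.25], "angular": [-12, -14, -80]}
  ]
}}

```text
clock: 1.3
position: [0.4444, -0.2591, 0.4813]
ee_rot: [0.661, 0.735, -0.099, 0.111]
ft_force: [1.3, -0.8, -0.2]
grip_width: 0.999
grasp_force: 0.0
```

```bash
python3 - <<'E'
from h import *
from workcell import get_obs
o=get_obs();print(o['position'],o['joint_pos'])
p=w([-.02,.05,.24]);go([.5,-.0,.46],toolR(105));go(p,toolR(117))
E
```

```text
[ 0.4444 -0.2591  0.4813] [ 0.8109 -0.0215 -0.5392  1.3793  0.2671  1.6628  0.4174]
t 1.3 shift mm [246.8669  82.6742 -53.7187] rv deg [  0.7911 -17.3424 -18.1734]
t 1.3 shift mm [476.3471 159.5883  64.2328] rv deg [  2.6188 -17.2919 -30.0805]
```

Request:
{"api": "carry_out", "payload": {
  "motion": [
    {"xyz": [0.04, 0.02, -0.02], "angular": [0, -3, -3]},
    {"xyz": [0.085, 0.035, -0.035], "angular": [0, -6, -7]},
    {"xyz": [0.13, 0.05, -0.04], "angular": [0, -9, -11]},
    {"xyz": [0.175, 0.065, -0.05], "angular": [0, -12, -15]},
    {"xyz": [0.22, 0.08, -0.05], "angular": [0, -15, -19]},
    {"xyz": [0.265, 0.09, -0.05], "angular": [1, -17, -22]},
    {"xyz": [0.31, 0.1, -0.04], "angular": [2, -17, -25]},
    {"xyz": [0.355, 0.12, -0.02], "angular": [2, -17, -28]},
    {"xyz": [0.4, 0.135, 0.0], "angular": [2.6, -17.3, -30]},
    {"xyz": [0.44, 0.15, 0.03], "angular": [2.6, -17.3, -30]},
    {"xyz": [0.476, 0.16, 0.064], "angular": [2.6, -17.3, -30]},
    {"xyz": [0.476, 0.16, 0.064], "angular": [2.6, -17.3, -30]}
  ],
  "hand": 0
}}

```text
clock: 2.5
position: [0.5572, 0.1921, 0.275]
ee_rot: [0.428, 0.854, -0.239, 0.172]
ft_force: [-0.5, -0.4, -0.5]
grip_width: 0.002
grasp_force: 0.0
```

```bash
python3 - <<'E'
from h import *
from workcell import *
import cv2
go(w([-.02,.05,.24]),toolR(117));o=get_obs();print(o['joint_pos'],o['ft_force'])
c=camera('wrist');np.savez('wrist0.npz',**c);cv2.imwrite('pics/w0.png',c['img'][...,::-1]);print(c['fx'],c['fy'],c['cx'],c['cy'],c['extrinsics'])
E
```

```text
t 2.5 shift mm [-2.7512 -1.3914 -3.7495] rv deg [-0.2797 -0.2743  0.2283]
[-0.0438  0.575  -0.9657  1.3682  0.8755  1.8787 -0.3146] [-0.4533 -0.4482 -0.4917]
325.19226210127806 325.19226210127806 285.6839883522315 210.05211721723694 [[ 0.8144 -0.5284 -0.2396  0.5052]
 [ 0.5179  0.4759  0.7108  0.316 ]
 [-0.2616 -0.703   0.6613  0.3592]
 [ 0.      0.      0.      1.    ]]
```

View pics/w0.png

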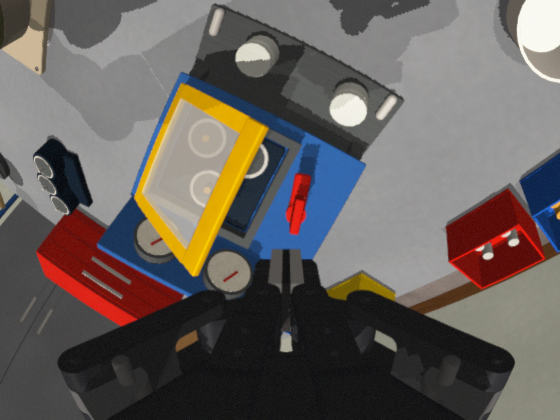

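The wrist view shows the lid open, with its free edge running (265,125)–(200,270), and the red button around (298,205) with its arm toward (302,175). I'll measure the fin next.

```bash
cat >> h.py <<'E'
def wray(c,u,v):
    x,y=u-c['cx'],v-c['cy'];r=np.hypot(x,y);t=r/c['fx'];k=np.sin(t)/max(r,1e-9)
    E=c['extrinsics'];return E[:3,3],E[:3,:3]@np.array([x*k,-y*k,-np.cos(t)])
def fplane(r,n):
    p,d=face(r[0]),FR.T@r[1];return p+d*(n-p[2])/d[2]
E
python3 - <<'E'
import cv2
from h import *
c=dict(np.load('wrist0.npz'));im=c['img'][160:245,265:340]
cv2.imwrite('pics/w0c.png',cv2.resize(im[...,::-1],None,fx=7,fy=7,interpolation=cv2.INTER_CUBIC))
i=c['img'].astype(int);m=((i[...,0]>90)&(i[...,0]>2.2*i[...,1])&(i[...,0]>2.2*i[...,2])).astype(np.uint8)
m[:165]=0;m[245:]=0;m[:,:265]=0;m[:,340:]=0
k,_=cv2.findContours(m,0,1);k=max(k,key=cv2.contourArea)
h=cv2.approxPolyDP(k,1.2,True)[:,0]
for u,v in h:print(u,v,fplane(wray(c,u,v),.037)[:2],fplane(wray(c,u,v),.0625)[:2])
E
```

```text
299 173 [-0.0418  0.0551] [-0.0449  0.0524]
295 175 [-0.0379  0.0523] [-0.0413  0.0499]
291 199 [-0.0126  0.0606] [-0.0179  0.0575]
286 212 [0.0029 0.0625] [-0.0035  0.0593]
287 219 [0.0095 0.0671] [0.0026 0.0636]
290 222 [0.0111 0.0716] [0.0041 0.0678]
291 233 [0.022  0.0785] [0.0142 0.0742]
298 232 [0.0174 0.085 ] [0.0099 0.0801]
299 224 [0.0086 0.0816] [0.0018 0.0769]
305 216 [-0.0026  0.0831] [-0.0086  0.0784]
303 208 [-0.0096  0.0769] [-0.0151  0.0726]
310 180 [-0.0405  0.0691] [-0.0437  0.0654]
308 175 [-0.0443  0.0646] [-0.0472  0.0613]
```

View pics/w0c.png

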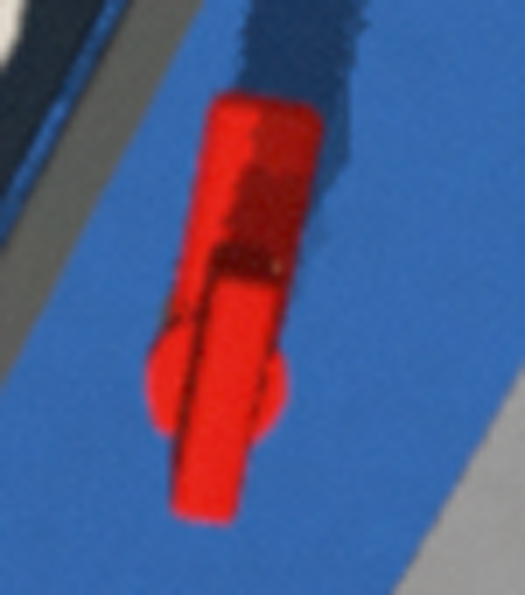

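```bash
python3 - <<'E'
from h import *
c=dict(np.load('wrist0.npz'))
P=lambda u,v,n:fplane(wray(c,265+u/7,160+v/7),n)
A=P(172,514,.0625);B=P(237,522,.0625);Cc=P(214,275,.0625);D=P(279,283,.0625)
print('fin',A,B,Cc,D);f=(Cc+D-A-B)/2;print('len',np.linalg.norm(f),'width',np.linalg.norm(A-B),'mid',(A+B+Cc+D)/4,'ang',np.arctan2(-f[0],-f[1]))
for s in ((205,94),(327,102)):print('armend',P(*s,.037))
L=P(180,285,.037);E1=P(205,94,.037);g=E1-L;print('arm side ang',np.arctan2(-g[0],-g[1]))
L=P(290,300,.037);E1=P(327,102,.037);g=E1-L;print('arm side ang',np.arctan2(-g[0],-g[1]))
# height of fin mid by two views: top + scene
m=(A+B+Cc+D)/4
# wrist/top cross-check of fin near end corner mid
W=wray(c,265+204/7,160+518/7);
for T_ in((248,184),(235,183),(255,182)):
    x,e=tri([W,T(*T_)]);print('finend tri wrist-top',T_,face(x),e)
x,e=tri([W,S(228,287)]);print('wrist-scene',face(x),e)
# lid edge corners in wrist and scene
for uv,s in(((268,124),(463,272)),((194,274),(283,103))):
    x,e=tri([wray(c,*uv),S(*s)]);print('lid',face(x),e)
E
```

```text
fin [0.0153 0.0731 0.0625] [0.012  0.0822 0.0625] [-0.0197  0.0618  0.0625] [-0.0229  0.0706  0.0625]
len 0.03677294945747393 width 0.009702088596229006 mid [-0.0038  0.0719  0.0625] ang 1.2542285783976281
armend [-0.0391  0.0508  0.037 ]
armend [-0.0465  0.0679  0.037 ]
arm side ang 1.2199454868125836
arm side ang 1.2627063519688075
finend tri wrist-top (248, 184) [0.0151 0.0761 0.0563] 0.002564180183383878
finend tri wrist-top (235, 183) [0.0125 0.0754 0.0655] 0.001607232425744073
finend tri wrist-top (255, 182) [0.0167 0.0773 0.0511] 0.0023406475140047454
wrist-scene [0.0099 0.0782 0.062 ] 0.003864527274983081
lid [-0.077   0.008   0.1503] 0.00037728308143477967
lid [0.0705 0.0046 0.1232] 0.0005813133264209737
```

Pivot and fin match the given sizes. The button angle is about 1.25 and its arm end clears the lid edge (y 0.051 against 0.045). Next is the lid approach and push path.

```bash
cat >> h.py <<'E'
def rows(pts,deg=117):
    from workcell import get_obs
    o=get_obs();R0=Ro.from_quat(o['ee_rot']).as_matrix()
    print('t',o['clock'],'at face',face(o['position']),'F face',FR.T@o['ft_force'],'rv',np.degrees(Ro.from_matrix(R0.T@toolR(deg)).as_rotvec()))
    for f in pts:print(f,np.round(R0.T@(w(f)-o['position']),4).tolist())
E
python3 - <<'E'
from h import *
rows([(0,0,.235),(0,-.04,.215),(0,-.04,.17),(0,-.035,.135),(0,-.023,.115),(0,-.015,.104),(0,-.006,.093),(0,0,.081),(0,.006,.068),(0,.010,.055),(0,.0135,.042)])
E
```

```text
t 2.55 at face [-0.0212  0.0502  0.2375] F face [ 0.1971 -0.6157  0.3617] rv [-0.2254 -0.25    0.1083]
(0, 0, 0.235) [0.004, -0.0543, 0.0028]
(0, -0.04, 0.215) [0.0221, -0.0898, 0.023]
(0, -0.04, 0.17) [0.0219, -0.0897, 0.068]
(0, -0.035, 0.135) [0.0195, -0.0851, 0.103]
(0, -0.023, 0.115) [0.0139, -0.0743, 0.1229]
(0, -0.015, 0.104) [0.0103, -0.0672, 0.1339]
(0, -0.006, 0.093) [0.0061, -0.0591, 0.1448]
(0, 0, 0.081) [0.0033, -0.0537, 0.1568]
(0, 0.006, 0.068) [0.0005, -0.0483, 0.1697]
(0, 0.01, 0.055) [-0.0013, -0.0447, 0.1827]
(0, 0.0135, 0.042) [-0.003, -0.0415, 0.1957]
```

Request:
{"api": "carry_out", "payload": {
  "motion": [
    {"xyz": [0.004, -0.04, 0.0], "angular": [0, 0, 0]},
    {"xyz": [0.022, -0.08, 0.015], "angular": [0, 0, 0]},
    {"xyz": [0.022, -0.09, 0.045], "angular": [0, 0, 0]},
    {"xyz": [0.022, -0.09, 0.075], "angular": [0, 0, 0]},
    {"xyz": [0.02, -0.085, 0.1], "angular": [0, 0, 0]},
    {"xyz": [0.016, -0.08, 0.112], "angular": [0, 0, 0]},
    {"xyz": [0.014, -0.074, 0.122], "angular": [0, 0, 0]},
    {"xyz": [0.014, -0.074, 0.122], "angular": [0, 0, 0]}
  ]
}}

```text
clock: 3.35
position: [0.5019, 0.0928, 0.1923]
ee_rot: [0.432, 0.853, -0.237, 0.174]
ft_force: [-0.1, 0.5, -0.0]
grip_width: 0.0
grasp_force: 0.0
```

```bash
python3 - <<'E'
from h import *
rows([(0,-.015,.104),(0,-.006,.093),(0,0,.081),(0,.006,.068),(0,.010,.055),(0,.0135,.042),(0,.0145,.035),(0,.015,.03)])
E
```

```text
t 3.35 at face [ 0.0034 -0.0211  0.118 ] F face [-0.4378 -0.0112  0.2845] rv [-0.0631 -0.229  -0.3273]
(0, -0.015, 0.104) [0.0002, 0.007, 0.014]
(0, -0.006, 0.093) [-0.0039, 0.0151, 0.0249]
(0, 0, 0.081) [-0.0066, 0.0205, 0.0369]
(0, 0.006, 0.068) [-0.0094, 0.0258, 0.0499]
(0, 0.01, 0.055) [-0.0112, 0.0294, 0.0629]
(0, 0.0135, 0.042) [-0.0128, 0.0326, 0.0759]
(0, 0.0145, 0.035) [-0.0133, 0.0335, 0.0829]
(0, 0.015, 0.03) [-0.0135, 0.0339, 0.0879]
```

Request:
{"api": "carry_out", "payload": {
  "motion": [
    {"xyz": [0.0, 0.003, 0.007], "angular": [0, 0, 0]},
    {"xyz": [0.0, 0.007, 0.014], "angular": [0, 0, 0]},
    {"xyz": [-0.002, 0.011, 0.019], "angular": [0, 0, 0]},
    {"xyz": [-0.004, 0.015, 0.025], "angular": [0, 0, 0]},
    {"xyz": [-0.004, 0.015, 0.025], "angular": [0, 0, 0]}
  ]
}}

```text
clock: 3.85
position: [0.5183, 0.0841, 0.1689]
ee_rot: [0.431, 0.853, -0.238, 0.174]
ft_force: [-0.5, 0.8, 0.4]
grip_width: -0.004
grasp_force: 0.0
```

```bash
python3 - <<'E'
from h import *
from workcell import *
import cv2
c=camera('scene');b=c['img'][160:315,225:380][...,::-1]
cv2.imwrite('pics/s1.png',cv2.resize(b,None,fx=3.8,fy=3.8,interpolation=cv2.INTER_CUBIC))
rows([(0,0,.081),(0,.006,.068),(0,.010,.055),(0,.0135,.042),(0,.0145,.035),(0,.015,.03)])
E
```

```text
t 3.9 at face [-0.0005 -0.0067  0.0928] F face [ 0.5679 -0.1259  0.4261] rv [-0.0705 -0.2283 -0.2401]
(0, 0, 0.081) [-0.0035, 0.0057, 0.0118]
(0, 0.006, 0.068) [-0.0063, 0.0111, 0.0247]
(0, 0.01, 0.055) [-0.0081, 0.0147, 0.0377]
(0, 0.0135, 0.042) [-0.0098, 0.0178, 0.0507]
(0, 0.0145, 0.035) [-0.0102, 0.0187, 0.0577]
(0, 0.015, 0.03) [-0.0105, 0.0192, 0.0627]
```

View pics/s1.png

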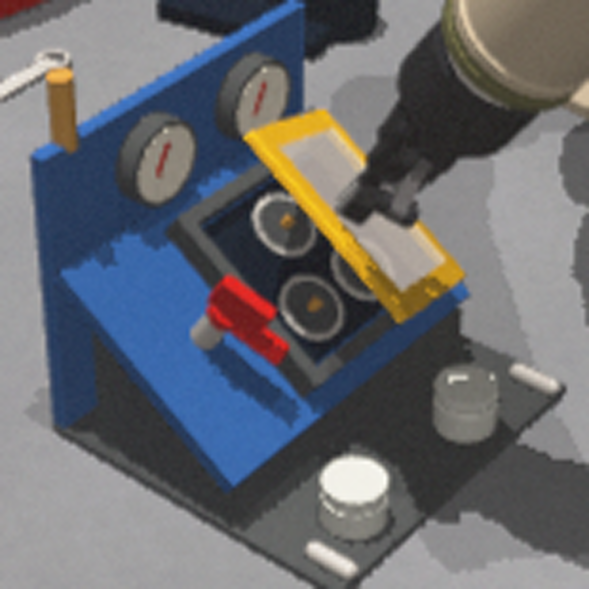

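The fingertip is pushing the lid at about crop (350,210). The free edge has dropped and now runs (250,135)–(400,315). I'll keep pushing.

Request:
{"api": "carry_out", "payload": {
  "motion": [
    {"xyz": [-0.002, 0.003, 0.006], "angular": [0, 0, 0]},
    {"xyz": [-0.0035, 0.006, 0.012], "angular": [0, 0, 0]},
    {"xyz": [-0.005, 0.009, 0.018], "angular": [0, 0, 0]},
    {"xyz": [-0.006, 0.011, 0.025], "angular": [0, 0, 0]},
    {"xyz": [-0.007, 0.013, 0.031], "angular": [0, 0, 0]},
    {"xyz": [-0.008, 0.015, 0.038], "angular": [0, 0, 0]},
    {"xyz": [-0.009, 0.017, 0.044], "angular": [0, 0, 0]},
    {"xyz": [-0.01, 0.018, 0.05], "angular": [0, 0, 0]},
    {"xyz": [-0.01, 0.018, 0.05], "angular": [0, 0, 0]}
  ]
}}

```text
clock: 4.8
position: [0.5429, 0.0588, 0.128]
ee_rot: [0.431, 0.853, -0.238, 0.174]
ft_force: [-0.4, -0.4, 0.3]
grip_width: -0.002
grasp_force: 0.0
```

Request:
{"api": "carry_out", "payload": {
  "motion": [
    {"xyz": [0, 0, 0.004], "angular": [0, 0, 0]},
    {"xyz": [0, 0, 0.007], "angular": [0, 0, 0]},
    {"xyz": [0, 0, 0.009], "angular": [0, 0, 0]},
    {"xyz": [0, 0, 0.009], "angular": [0, 0, 0]}
  ]
}}

```text
clock: 5.2
position: [0.5437, 0.0545, 0.1212]
ee_rot: [0.431, 0.853, -0.237, 0.174]
ft_force: [-0.8, 0.1, 0.6]
grip_width: -0.005
grasp_force: 0.0
```

```bash
python3 - <<'E'
from h import *
rows([(0,.015,.028)])
E
```

```text
t 5.2 at face [0.0002 0.0136 0.0341] F face [ 0.2015 -0.7916  0.648 ] rv [-0.0407 -0.2028 -0.24  ]
(0, 0.015, 0.028) [-0.0005, 0.0013, 0.0061]
```

Pressing to the stop in small steps.

Request:
{"api": "carry_out", "payload": {
  "motion": [
    {"xyz": [0, 0, 0.002], "angular": [0, 0, 0]},
    {"xyz": [0, 0, 0.004], "angular": [0, 0, 0]},
    {"xyz": [0, 0, 0.005], "angular": [0, 0, 0]},
    {"xyz": [0, 0, 0.005], "angular": [0, 0, 0]}
  ]
}}

```text
clock: 5.6
position: [0.5442, 0.0518, 0.1171]
ee_rot: [0.431, 0.853, -0.237, 0.174]
ft_force: [0.3, 0.4, 0.0]
grip_width: 0.001
grasp_force: 0.0
```

Request:
{"api": "carry_out", "payload": {
  "motion": [
    {"xyz": [0, 0, 0.001], "angular": [0, 0, 0]},
    {"xyz": [0, 0, 0.002], "angular": [0, 0, 0]},
    {"xyz": [0, 0, 0.002], "angular": [0, 0, 0]}
  ]
}}

```text
clock: 5.9
position: [0.5444, 0.0514, 0.1163]
ee_rot: [0.431, 0.853, -0.237, 0.174]
ft_force: [-3.6, 2.2, 7.6]
grip_width: -0.004
grasp_force: 3.8
```

```bash
python3 - <<'E'
from h import *
rows([(0,.015,.028)])
E
```

```text
t 5.9 at face [0.0001 0.0138 0.0282] F face [ 2.0081 -3.1387  7.8481] rv [ 0.0056 -0.1715 -0.2356]
(0, 0.015, 0.028) [-0.0005, 0.0011, 0.0002]
```

The lid hit the firm stop at n = 0.0282 with 8 N, so it is shut. Now I lift off, open partly and hover over the button.

```bash
python3 - <<'E'
from h import *
rows([(-.003,.072,.14)],108.4)
E
```

```text
t 5.9 at face [0.0001 0.0138 0.0282] F face [ 2.0081 -3.1387  7.8481] rv [-0.0073 -0.1716  8.3644]
(-0.003, 0.072, 0.14) [-0.0231, 0.0534, -0.1118]
```

Request:
{"api": "carry_out", "payload": {
  "motion": [
    {"xyz": [0, 0, -0.02], "angular": [0, 0, 0]},
    {"xyz": [0, 0, -0.05], "angular": [0, 0, 0]},
    {"xyz": [-0.005, 0.015, -0.08], "angular": [0, 0, 3]},
    {"xyz": [-0.015, 0.035, -0.105], "angular": [0, 0, 6]},
    {"xyz": [-0.023, 0.053, -0.112], "angular": [0, -0.2, 8.4]},
    {"xyz": [-0.023, 0.053, -0.112], "angular": [0, -0.2, 8.4]},
    {"xyz": [-0.023, 0.053, -0.112], "angular": [0, -0.2, 8.4]}
  ]
}}

```text
clock: 6.6
position: [0.5902, 0.1261, 0.2065]
ee_rot: [0.492, 0.819, -0.224, 0.192]
ft_force: [0.4, -0.2, 0.0]
grip_width: 0.0
grasp_force: 0.0
```

Request:
{"api": "carry_out", "payload": {
  "motion": [
    {"xyz": [0, 0, 0], "angular": [0, 0, 0]},
    {"xyz": [0, 0, 0], "angular": [0, 0, 0]},
    {"xyz": [0, 0, 0], "angular": [0, 0, 0]}
  ],
  "hand": 0.55
}}

```text
clock: 6.9
position: [0.5902, 0.1249, 0.2063]
ee_rot: [0.492, 0.819, -0.225, 0.192]
ft_force: [-0.0, -0.5, 0.6]
grip_width: 0.507
grasp_force: 0.0
```

```bash
python3 - <<'E'
from h import *
from workcell import *
import cv2
rows([(-.003,.072,.043)],108.4);print(get_obs()['joint_pos'],get_obs()['grip_width'])
c=camera('wrist');np.savez('wrist1.npz',**c);i=c['img'];cv2.imwrite('pics/w1.png',cv2.resize(i[120:300,160:400,::-1],None,fx=3.3,fy=3.3,interpolation=cv2.INTER_CUBIC))
E
```

```text
t 6.9 at face [-0.0026  0.0713  0.1391] F face [ 0.7241 -0.0952  0.2752] rv [-0.0564  0.0175 -0.0306]
(-0.003, 0.072, 0.043) [0.0002, 0.0009, 0.0961]
[ 0.0575  0.5885 -0.9057  1.4838  0.9116  1.7107 -0.4346] 0.5067255947782691
```

View pics/w1.png

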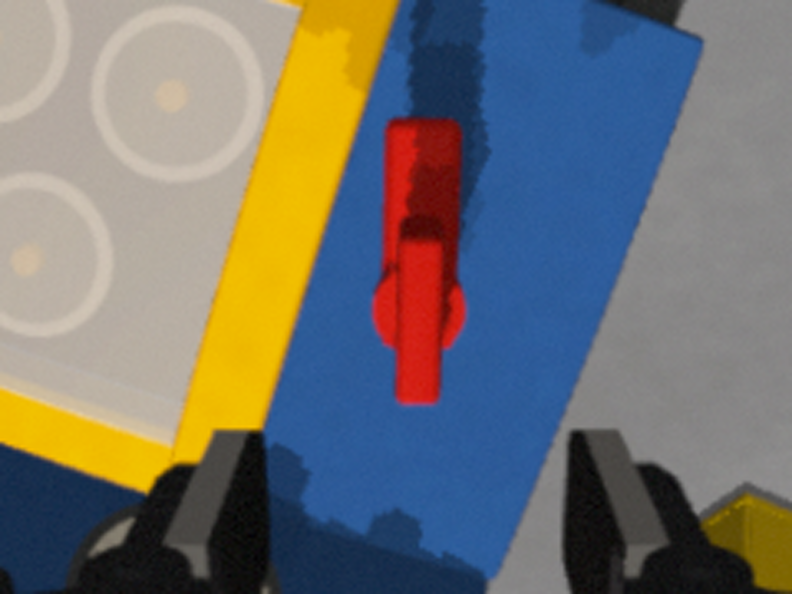

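The lid is flat and shut, and the fin (crop x 396–443) lies centred and parallel between the fingers (265 to 567). One refined measurement before pinching.

```bash
python3 - <<'E'
from h import *
c=dict(np.load('wrist1.npz'));c0=dict(np.load('wrist0.npz'))
r=lambda u,v:wray(c,160+u/3.3,120+v/3.3);P=lambda u,v,n:fplane(r(u,v),n)
A,B,C_,D=[P(*s,.0625) for s in((396,404),(440,404),(398,237),(443,237))]
f=(C_+D-A-B)/2;print('len',np.linalg.norm(f),np.linalg.norm(A-B),'mid',(A+B+C_+D)/4,'ang',np.arctan2(-f[0],-f[1]))
a,b=P(398,10,.028),P(272,410,.028);g=b-a;print('lid edge',a,b,'dir err rad',np.arctan2(g[1],g[0]))
g=P(700,45,0)-P(490,578,0);print('face edge',P(700,45,0),P(490,578,0),np.arctan2(g[1],-g[0]))
# two-view heights of fin near & far ends
for u,v in(((418,404),(204,518)),((420,237),(246,279))):
    x,e=tri([r(*u),wray(c0,265+v[0]/7,160+v[1]/7)]);print('fin tri',face(x),e)
E
```

```text
len 0.037448030683946386 0.009656285758289796 mid [-0.0039  0.0716  0.0625] ang 1.2646739144790273
lid edge [-0.0648  0.0463  0.028 ] [0.0402 0.0467 0.028 ] dir err rad 0.0033307543533113875
face edge [-0.0825  0.1247  0.    ] [0.0844 0.1238 0.    ] 0.005784797904525081
fin tri [0.0123 0.0767 0.067 ] 8.607051651492007e-06
fin tri [-0.0218  0.0658  0.0642] 0.00023220903679744442
```

```bash
python3 - <<'E'
from h import *
c=dict(np.load('wrist1.npz'))
P=lambda u,v,n:fplane(wray(c,160+u/3.3,120+v/3.3),n)
print('hub',P(373,312,.037),P(466,312,.037)); e=(P(386,122,.037)+P(462,122,.037))/2;print('arm end',e)
a=1.265;print('pivot from arm end',e[:2]+.045*np.array([np.sin(a),np.cos(a)]))
rows([(-.001,.0718,.06),(-.001,.0718,.043),(-.003,.0718,.043)],180-np.degrees(a))
E
```

```text
hub [0.0045 0.0629 0.037 ] [-0.0025  0.0839  0.037 ]
arm end [-0.0423  0.0601  0.037 ]
pivot from arm end [0.0006 0.0737]
t 6.95 at face [-0.0026  0.0714  0.1391] F face [ 0.4699 -0.5296  1.0695] rv [-0.0527  0.0146  0.841 ]
(-0.001, 0.0718, 0.06) [-0.0017, -0.0, 0.0791]
(-0.001, 0.0718, 0.043) [-0.0017, -0.0, 0.0961]
(-0.003, 0.0718, 0.043) [0.0002, 0.0006, 0.0961]
```

Request:
{"api": "carry_out", "payload": {
  "motion": [
    {"xyz": [-0.0025, 0, 0.03], "angular": [0, 0, 0.8]},
    {"xyz": [-0.0025, 0, 0.055], "angular": [0, 0, 0.8]},
    {"xyz": [-0.0025, 0, 0.075], "angular": [0, 0, 0.8]},
    {"xyz": [-0.0025, 0, 0.088], "angular": [0, 0, 0.8]},
    {"xyz": [-0.0025, 0, 0.095], "angular": [0, 0, 0.8]},
    {"xyz": [-0.0025, 0, 0.095], "angular": [0, 0, 0.8]}
  ]
}}

```text
clock: 7.55
position: [0.6005, 0.0701, 0.1289]
ee_rot: [0.498, 0.815, -0.223, 0.194]
ft_force: [0.2, 0.5, 0.6]
grip_width: 0.551
grasp_force: 0.0
```

Request:
{"api": "carry_out", "payload": {
  "motion": [
    {"xyz": [0, 0, 0], "angular": [0, 0, 0]},
    {"xyz": [0, 0, 0], "angular": [0, 0, 0]},
    {"xyz": [0, 0, 0], "angular": [0, 0, 0]},
    {"xyz": [0, 0, 0], "angular": [0, 0, 0]},
    {"xyz": [0, 0, 0], "angular": [0, 0, 0]}
  ],
  "hand": 0,
  "grip_force": 25
}}

```text
clock: 8.05
position: [0.6006, 0.0713, 0.13]
ee_rot: [0.498, 0.816, -0.223, 0.194]
ft_force: [-2.9, 2.0, 6.2]
grip_width: 0.109
grasp_force: 29.3
```

```bash
python3 - <<'E'
from h import *
rows([(0,.072,.043)],180)
E
```

```text
t 8.05 at face [-0.0007  0.0725  0.0453] F face [ 1.4557 -2.5701  6.4558] rv [  0.0184   0.0254 -72.4359]
(0, 0.072, 0.043) [-0.0005, -0.0007, 0.0023]
```

The fin is pinched (about 9 mm) with slight axial pressure. I'll back off 1 mm and turn −72.4° about tool z.

Request:
{"api": "carry_out", "payload": {
  "motion": [
    {"xyz": [0, 0, -0.001], "angular": [0, 0, -3]},
    {"xyz": [0, 0, -0.001], "angular": [0, 0, -10]},
    {"xyz": [0, 0, -0.001], "angular": [0, 0, -17]},
    {"xyz": [0, 0, -0.001], "angular": [0, 0, -24]},
    {"xyz": [0, 0, -0.001], "angular": [0, 0, -31]},
    {"xyz": [0, 0, -0.001], "angular": [0, 0, -38]},
    {"xyz": [0, 0, -0.001], "angular": [0, 0, -45]},
    {"xyz": [0, 0, -0.001], "angular": [0, 0, -52]},
    {"xyz": [0, 0, -0.001], "angular": [0, 0, -59]},
    {"xyz": [0, 0, -0.001], "angular": [0, 0, -66]},
    {"xyz": [0, 0, -0.001], "angular": [0, 0, -72.4]},
    {"xyz": [0, 0, -0.001], "angular": [0, 0, -72.4]}
  ]
}}

```text
clock: 9.25
position: [0.6003, 0.0708, 0.1304]
ee_rot: [-0.081, 0.952, -0.295, 0.024]
ft_force: [-4.5, -0.7, 5.6]
grip_width: 0.107
grasp_force: 28.9
```

```bash
python3 - <<'E'
from h import *
from workcell import get_obs
rows([(0,.072,.043)],180);o=get_obs();print(o['joint_pos'],o['torque'],o['grasp_force'])
E
```

```text
t 9.25 at face [-0.0001  0.0721  0.0453] F face [ 3.1516 -4.5633  4.6584] rv [-0.0542 -0.0719  0.0509]
(0, 0.072, 0.043) [0.0001, -0.0001, 0.0023]
[ 0.2197  0.6971 -1.0071  1.5925  1.0494  1.6327  0.7588] [-0.1905  0.7864 -0.4636] 28.942619562149048
```

Tool orientation reached. Now I open and retreat along the normal, then check.

Request:
{"api": "carry_out", "payload": {
  "motion": [
    {"xyz": [0, 0, 0], "angular": [0, 0, 0]},
    {"xyz": [0, 0, 0], "angular": [0, 0, 0]},
    {"xyz": [0, 0, -0.005], "angular": [0, 0, 0]},
    {"xyz": [0, 0, -0.025], "angular": [0, 0, 0]},
    {"xyz": [0, 0, -0.06], "angular": [0, 0, 0]},
    {"xyz": [0, 0, -0.1], "angular": [0, 0, 0]},
    {"xyz": [0, 0, -0.12], "angular": [0, 0, 0]},
    {"xyz": [0, 0, -0.12], "angular": [0, 0, 0]}
  ],
  "hand": 0.45
}}

```text
clock: 10.05
position: [0.589, 0.1421, 0.2328]
ee_rot: [-0.081, 0.952, -0.293, 0.027]
ft_force: [-1.0, -0.1, 0.2]
grip_width: 0.447
grasp_force: 0.0
```

```bash
python3 - <<'E'
from h import *
from workcell import *
import cv2
c=camera('wrist');np.savez('wrist2.npz',**c);i=c['img'];cv2.imwrite('pics/w2.png',cv2.resize(i[120:300,160:400,::-1],None,fx=3.3,fy=3.3,interpolation=cv2.INTER_CUBIC))
E
```

```text
(no output)
```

View pics/w2.png

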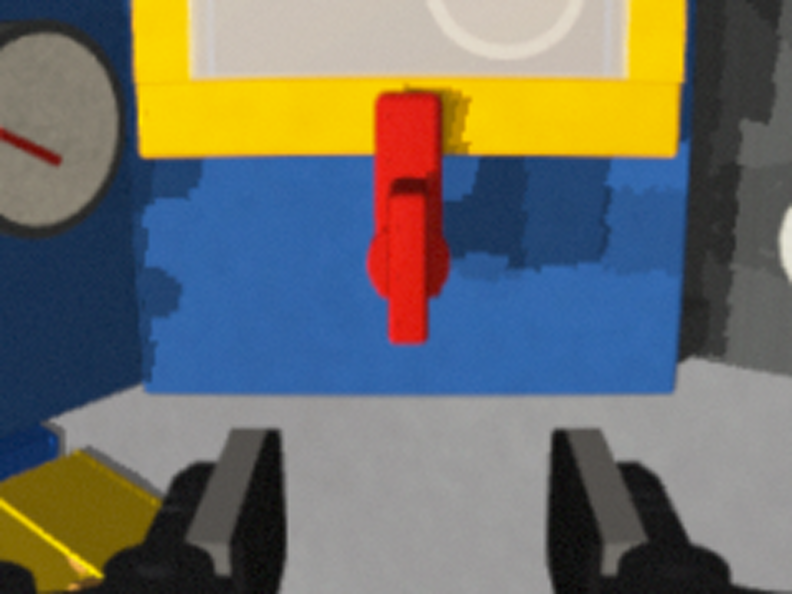

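The arm (crop 375–441) lies square across the lid's yellow free edge (row ≈156), and the lid is flat. A numeric check before hand-in.

```bash
python3 - <<'E'
from h import *
c=dict(np.load('wrist2.npz'))
P=lambda u,v,n:fplane(wray(c,160+u/3.3,120+v/3.3),n)
m=(P(389,193,.0625)+P(426,193,.0625)-P(389,342,.0625)-P(428,342,.0625));print('fin ang',np.arctan2(-m[0],-m[1]))
for n,(a,b) in{'armL':((377,100),(375,225)),'armR':((440,100),(441,225))}.items():
    m=P(*a,.037)-P(*b,.037);print(n,np.arctan2(-m[0],-m[1]))
a,b=P(145,157,.028),P(672,156,.028);print('lid edge',a,b,np.arctan2((b-a)[1],(b-a)[0]))
E
```

```text
fin ang -0.0030399834681272826
armL 0.024604597155941568
armR -0.010685366132521582
lid edge [0.0717 0.0454 0.028 ] [-0.0724  0.0455  0.028 ] 3.1408612261888766
```

```bash
python3 -c "
from workcell import *
print(hand_in())"
```

```text
the job is handed in; nothing more can be done
None
```

The lid is fully shut against its stop, and the turnbutton sits square across its free edge (fin measured within about 0.01 rad of square). I handed the job in at about 10 s with the arm clear of the stand; the hand-in returned no verdict.

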